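# Load the label feeder and hold its recessed reset button

### The arm

A 6-joint arm with a two-finger parallel gripper is mounted at the origin on the work surface. World frame = base frame: x ahead of the robot, y to its left, z up, the work surface at z = 0. Lengths are in mm, angles in rad, forces in N, time in s.
With the tool pointing down it reaches from about 400 to 925 mm from the base axis. Payload 12.5 kg.
Tool frame: the origin (TCP) lies between the finger pads; the fingertips stand 11 mm ahead of it and the grasp point (between the pads) lies 8 mm behind it; y points along the fingers, x is the direction in which the jaws open and shut, and the axes are right-handed (so a half turn about y gives the same grasp; the last joint's range is limited). The gripper opens to 95 mm and grips with 3 to 60 N. Pads are 20 mm wide; open, the fingers measure 119 mm over their backs; the gripper's body (75 mm by 180 mm) begins 59 mm behind the grasp point.
Start: joints at [1.088, 0.491, 1.559, -0, 1.092, -0.106], TCP at [229.951, 581.178, 225.661] pointing down, gripper open.
Joint ranges: [-3.1, 3.1], [-0.84, 2.19], [0.05, 2.79], [-1.13, 4.28], [0.06, 2.93], [-2.69, 2.69]. Speed limits (rad/s): [2.22, 2.22, 2.79, 3.14, 3.14, 3.14].

### API

Orientations are given as [roll, pitch, yaw] about the fixed x, y, z axes, in that order (R = Rz(yaw) Ry(pitch) Rx(roll)).
In Python, from cell import env gives the robot as it stands.
- The arm moves only by the tool jog_arm, never from a script. Its argument "series" is a list of rows, each an object of numbers: "dx", "dy", "dz": the shift along the world's x, y, z in m; "rx", "ry", "rz": the turn, a rotation vector about the world's x, y, z in degrees; "gripper": the opening, from 0 (shut) to 1 (fully open). A call has 1 to 12 rows; each row shifts and turns the commanded pose from where the row before left it; what a row does not reach is not made up. A row lasts 1/10 s, in which the tool goes at most 50 mm and 8.59 degrees, less where a joint would pass 70% of its speed; a pose out of reach is approached as far as the arm can. A call is refused whole if a number of a shift passes 0.05 or a number of a turn 8.59, either way. A call with a gripper value outside its range is refused whole. The fingers move at their own pace and stop on an object; the grip force is fixed at half the most. Time passes only in rows, so rows that do not move let the fingers close. It gives the time, the measured TCP pose, the force and the opening at its end, in the units of the state.
- env.state(): the state, without advancing time (a new reading comes with each control period).
- env.read_camera(name): name is "scene" or "top" or "wrist"; returns the picture (400x640x3 uint8, red, green, blue); there is no depth.
- env.camera_info(name): a dict with "camera_matrix" (3x3 intrinsics, pixels), "R" (3x3) and "t" (3): a world point X has camera coordinates R X + t; the wrist camera has in their place "mount" (4x4, takes a point from camera to tool coordinates, whose origin is the TCP and whose axes are the tool frame's). Camera axes: x right, y down, z forward; pixel columns grow to the right and rows downward; lengths in mm; the calibration is good to about 2 mm. A picture is of the moment at which its call begins: read the wrist's pose just before it. camera_info takes no time and is no camera call.
- env.job_done(): hands the job in, once; it reports no verdict.
The state is a dict: "t": time; "joints": joint angles; "qvel": joint speeds; "tau": joint torques, N m; "eef_pos": TCP position; "tcp_rot": TCP orientation; "ft_force": force on the tool from outside, world axes, zero at the start; "moment": the same for the moment, N m; "opening": opening from 0.0 (shut) to 1.0 (fully open).
Only numpy, scipy, OpenCV 4.12 (cv2) and the standard library are available. Lean on these libraries where they do the work, as an engineer would, in place of code of your own. Each camera call takes 0.05 s, during which the arm holds its last target.

### The job

Put the white label roll upright over the spindle of the label feeder, lowering it all the way down onto the platter, and let go of it. Then take the yellow stylus out of its stand, reach its thin steel end through the round hole in the feeder's control box and press the recessed red reset button fully down. Finish while still gripping the stylus and holding the button down; leave the copper electrodes and the steel ring gauge where they stand.

Things in the scene. Friction and masses are not known exactly. Their poses are not given: they have to be found in the camera images.
- feeder: label feeder, fixed to the bench: grey deck 150 (x) x 290 (y) x 20 mm high, origin at the centre of its underside; z up, its front with the steel peel bar faces its own -x. On its +y half a black platter disc with the upright aluminium spindle; on its -y half a white control box 110 (x) x 80 (y) mm, centred at y = -85 mm, flat top 60 mm above the bench. Between them only low fittings, up to 36 mm above the bench
- spindle_foot (a point): the foot of the spindle, on its axis, at the platter's top face 26 mm above the bench. Spindle 20 mm in diameter and 58 mm tall above the platter, the last 10 mm tapering to 10 mm; platter 84 mm in diameter
- aperture (a point): centre of the mouth of the round hole in the control box's flat top, 60 mm above the bench, ringed with orange marks. Hole 16 mm in diameter, straight down; the face of the red button (13.6 mm across) lies 18 mm below the mouth when not pressed
- reset_button (a joint): the recessed red push button in the hole: 0 = up, 0.006 = fully down (m, straight down). Spring: it starts to move at about 1.8 N and is fully down at about 5.4 N; it springs back when released
- roll_center (a point): centre (half-way up) of the loose label roll: white paper roll standing upright on the bench, 56 mm in diameter, 50 mm tall, with an open cardboard core of 26 mm bore right through along its own z axis; two blue labels on its side; 80 to 170 g
- stylus_handle (a point): centre of the stylus's handle, half-way up. The loose stylus stands upright in its stand: round yellow handle 16 mm in diameter, 80 mm long (black band near its top), below it a steel shaft 6 mm in diameter, 60 mm long; the shaft's flat lower end is 100 mm below this point along the stylus's own -z, the handle's lower end 40 mm below; 40 to 70 g
- stylus_stand: black block 70 x 70 x 70 mm fixed to the bench, origin at the centre of its underside; a 9 mm hole straight down through its centre takes the stylus shaft, the lower end of the handle rests on the block's top
- label_roll: the label roll (see roll_center); origin at the centre of its underside, z up along its core
- stylus: the stylus (see stylus_handle); origin at the lower end of its steel shaft, z up along the shaft to the handle
- electrode_a: bystander: steel holder block 40 x 40 x 28 mm with a copper disc 34 mm in diameter on a neck, 58 mm tall over all, loose; origin at the centre of its underside
- electrode_b: bystander: the same as electrode_a
- ring_gauge: bystander: loose steel ring 60 mm outside, 36 mm inside diameter, 18 mm high, lying flat; origin at the centre of its underside
Things that resemble listed ones, but are neither listed nor needed, are in the scene too. Leave any green, pink or purple look-alike of the label_roll alone.

How it is judged (in metres and radians):
On the way, in this order (a step that is already met when the one before it is completed fails the run):
1. the roll sits on the platter, over the spindle, let go and at rest (horizontal distance between label_roll and spindle_foot below 0.006 m and z of label_roll in the frame of spindle_foot below 0.003 m and angle between label_roll's own z axis and vertical below 0.06 rad and linear speed of label_roll below 0.03 m/s and contact force between label_roll and the arm below 0.05 N and contact force between label_roll and the fingers below 0.05 N), for 0.2 s.
2. the gripped stylus presses the button down (value of joint reset_button above 0.0045 m and horizontal distance between stylus and aperture below 0.008 m and contact force between stylus and the fingers above 1 N), for 0.2 s.
At the end, for the whole second after the job is handed in: Button held at least 4.5 of 6 mm down by the stylus's end through the hole, pushing 2 N or more, stylus still in the fingers; roll on the spindle within 3 mm of the platter, upright within 0.06 rad, at rest, untouched; electrodes upright and they and the ring gauge within 20 mm of their starts (all of step 1 and all of step 2 and z of stylus in the frame of aperture below -0.021 m and contact force between stylus and feeder above 2 N and angle between each of electrode_a, electrode_b's own z axis and vertical below 0.1 rad and distance of each of electrode_a, electrode_b, ring_gauge from where it was at the start of the episode below 0.02 m); the arm keeps its last pose, push and grip.
It fails at once if the roll was dropped down the spindle rather than lowered (horizontal distance between label_roll and spindle_foot below 0.015 m and linear speed of label_roll above 0.45 m/s and contact force between label_roll and the fingers below 0.05 N).
It fails at once if a bystander was disturbed (distance of any of electrode_a, electrode_b, ring_gauge from where it was at the start of the episode above 0.03 m).
It also fails if it takes over 59 s, if anything falls off the work surface, if the arm or the gripper's body presses on something with over 40 N, if the wrist force passes 120 N, or if a joint passes its speed limit or range.

## Working session

There is one attempt and no reset: what is moved stays moved. The work goes in short steps, Python scripts to look and compute and a tool call to move; the robot and the scene stay as the last step left them, time stands still between calls to the robot, and variables do not carry over. Pictures are saved under pics/ and viewed, and the job is handed in when it is done.

Besides the shell and the picture viewer there is one more tool, called after "Emit:" as name(argument=value, ...) on one line, values as JSON. jog_arm: Moves the arm, as the interface text tells. Its arguments: {"type":"object","properties":{"series":{"type":"array"}},"required":["series"]}

```bash
ls; mkdir -p pics
python3 - <<'E'
from cell import env
import cv2
s=env.state(); print(s)
for n in ['scene','top','wrist']:
    im=env.read_camera(n); cv2.imwrite(f'pics/{n}0.png',im[:,:,::-1])
    print(n,env.camera_info(n))
E
```

```text
pics
{'t': 0.0, 'joints': array([ 1.08839057e+00,  4.91526377e-01,  1.55949029e+00,  6.09121423e-06,
        1.09168506e+00, -1.05594690e-01]), 'qvel': array([-0.00045041,  0.00046816,  0.0005097 , -0.00024009, -0.00218311,
       -0.00086836]), 'tau': array([-2.29551013e-03, -6.12634134e+01, -2.58178318e+01,  6.90926844e-02,
        4.83141316e-02, -1.22524148e-04]), 'eef_pos': array([229.83170345, 580.94035736, 225.06829231]), 'tcp_rot': array([-1.57067406e+00,  1.10232221e-03,  1.19398252e+00]), 'ft_force': array([ 1.17462162,  0.52090114, -0.88610209]), 'moment': array([ 0.00595166,  0.00094651, -0.03533985]), 'opening': 0.9998045319012946}
scene {'camera_matrix': array([[463.89960439,   0.        , 317.4092821 ],
       [  0.        , 463.89960439, 198.23660461],
       [  0.        ,   0.        ,   1.        ]]), 'R': array([[-0.44961716,  0.89314734, -0.01149966],
       [ 0.47889487,  0.23017175, -0.84716036],
       [-0.75399212, -0.38640496, -0.53121285]]), 't': array([ 187.32993256, -136.85384097, 1463.05589528])}
top {'camera_matrix': array([[486.74907904,   0.        , 
[... 158 characters left out ...]
 0.02288668],
       [-0.98792746, -0.03210295, -0.15155442],
       [ 0.15218586, -0.01822104, -0.98818392]]), 't': array([ -23.20272713,  454.51750296, 1386.98891861])}
wrist {'camera_matrix': array([[334.8361032 ,   0.        , 318.44517335],
       [  0.        , 334.8361032 , 202.53308784],
       [  0.        ,   0.        ,   1.        ]]), 'mount': array([[ 9.99999887e-01, -1.32519601e-04,  4.56087001e-04,
        -1.01722663e+00],
       [-4.74697705e-04, -2.47620780e-01,  9.68856916e-01,
        -1.57353216e+02],
       [-1.54559129e-05, -9.68857023e-01, -2.47620815e-01,
         6.91635847e+01],
       [ 0.00000000e+00,  0.00000000e+00,  0.00000000e+00,
         1.00000000e+00]])}
```

View pics/scene0.png

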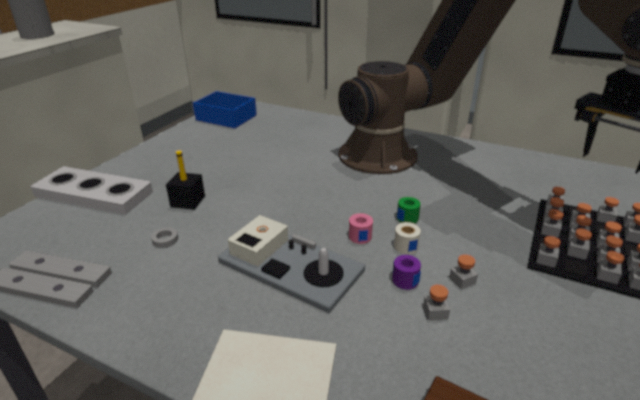

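View pics/top0.png

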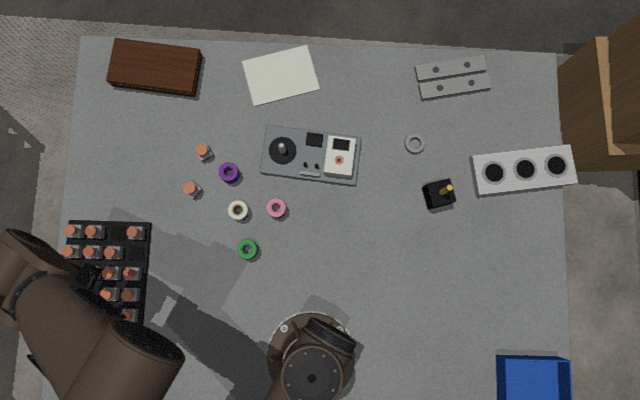

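View pics/wrist0.png

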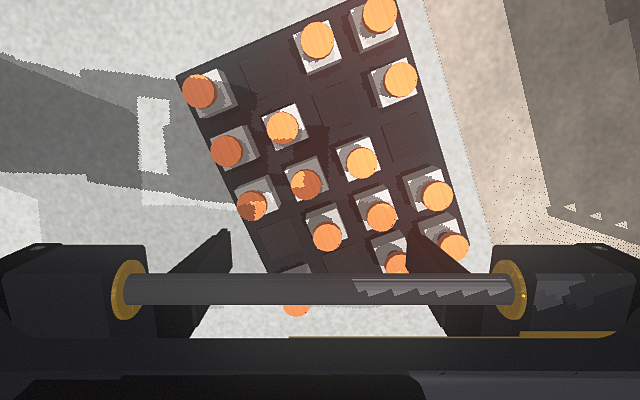

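```bash
cat > h.py <<'E'
import numpy as np, cv2
from scipy.spatial.transform import Rotation as Rot
from cell import env
def cam(n,st=None):
    c=env.camera_info(n); K=c['camera_matrix']
    if n=='wrist':
        st=st or env.state(); M=c['mount']; Rt=Rot.from_euler('xyz',st['tcp_rot']).as_matrix()
        Rcw=Rt@M[:3,:3]; o=Rt@M[:3,3]+st['eef_pos']; return K,Rcw,o
    R=c['R'];t=c['t']; return K,R.T,-R.T@t
def ray(n,px,z,st=None):
    K,R,o=cam(n,st); d=R@np.linalg.solve(K,[px[0],px[1],1.]); return o+d*(z-o[2])/d[2]
def proj(n,X,st=None):
    K,R,o=cam(n,st); p=K@(R.T@(np.array(X,float)-o)); return p[:2]/p[2]
def shot(n,name):
    st=env.state(); im=env.read_camera(n)[:,:,::-1].copy(); cv2.imwrite(f'pics/{name}.png',im); return im,st
E
python3 - <<'E'
from h import *
im=cv2.imread('pics/top0.png')
c=im[115:265,170:470]; cv2.imwrite('pics/top0c.png',cv2.resize(c,(800,400),interpolation=cv2.INTER_CUBIC))
im2=cv2.imread('pics/scene0.png')
cv2.imwrite('pics/scene0c.png',cv2.resize(im2[130:330,150:490],(800,470),interpolation=cv2.INTER_CUBIC))
for k,p,z in [('roll',(237,210),50),('spindle',(282,147),84),('platter',(283,151),26),('apert',(339,160),60),('stand',(438,194),70),('stytop',(450,188),150),('ring',(414,144),18),('ea',(203,150),58),('eb',(191,187),58),('purple',(229,172),50),('pink',(276,208),50),('green',(247,249),50)]:
    print(k,ray('top',p,z).round(0))
E
```

```text
roll [409. 222.  50.]
spindle [590.  99.  84.]
platter [593.  99.  26.]
apert [563. -67.  60.]
stand [ 471. -352.   70.]
stytop [ 475. -364.  150.]
ring [ 630. -295.   18.]
ea [580. 329.  58.]
eb [470. 356.  58.]
purple [519. 251.  50.]
pink [418. 111.  50.]
green [298. 188.  50.]
```

View pics/top0c.png

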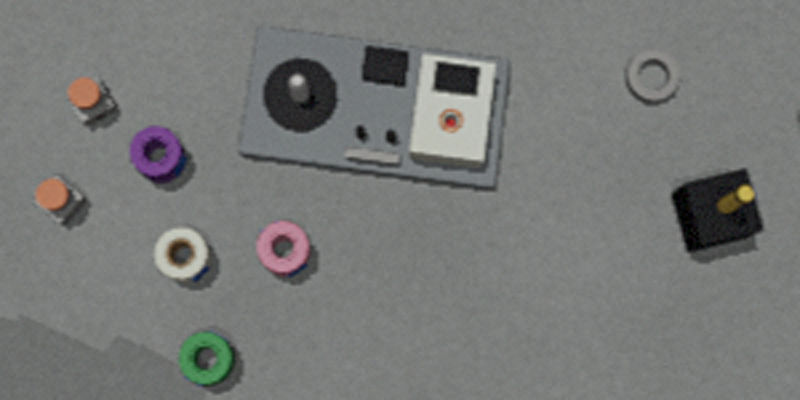

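View pics/scene0c.png

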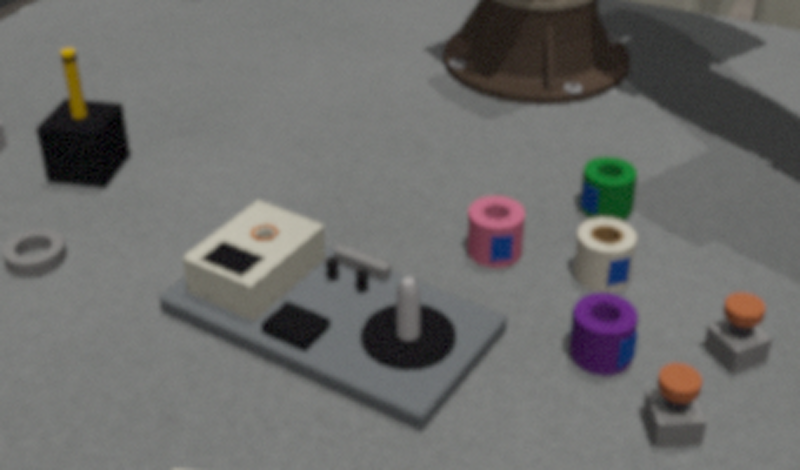

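Emit:
jog_arm(series=[{"dx":0.02,"dy":-0.04,"dz":-0.003,"rz":-1.5,"gripper":1},{"dx":0.02,"dy":-0.04,"dz":-0.003,"rz":-1.5,"gripper":1},{"dx":0.02,"dy":-0.04,"dz":-0.003,"rz":-1.5,"gripper":1},{"dx":0.02,"dy":-0.04,"dz":-0.003,"rz":-1.5,"gripper":1},{"dx":0.02,"dy":-0.04,"dz":-0.003,"rz":-1.5,"gripper":1},{"dx":0.02,"dy":-0.04,"dz":-0.003,"rz":-1.5,"gripper":1},{"dx":0.02,"dy":-0.04,"dz":-0.003,"rz":-1.5,"gripper":1},{"dx":0.02,"dy":-0.04,"dz":-0.003,"rz":-1.5,"gripper":1},{"dx":0.02,"dy":-0.04,"dz":-0.003,"rz":-1.5,"gripper":1},{"gripper":1},{"gripper":1},{"gripper":1}])

```text
$.series[0]: bad value
```

Run:
```python
from h import *
im,st=shot('wrist','w1'); print(st['t'],st['eef_pos'],st['tcp_rot'],st['ft_force'])
print(proj('wrist',[409,222,50],st))
np.save('st_w1.npy',st,allow_pickle=True)
```

```text
0.15 [229.86579683 581.03734744 225.19639047] [-1.57071581e+00  8.21586321e-04  1.19405205e+00] [-1.17401664 -0.33356501  0.35503531]
[102.20260579 424.5082215 ]
```

View pics/w1.png

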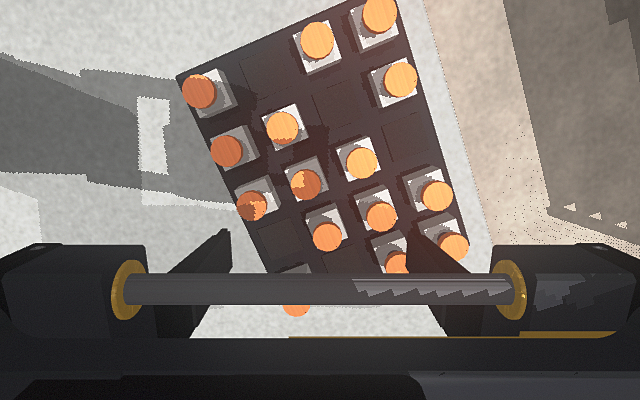

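Emit:
jog_arm(series=[{"dx":0.02,"dy":-0.04,"dz":-0.003,"rx":0,"ry":0,"rz":-1.5,"gripper":1}])

```text
t: 0.3
eef_pos: [248.9, 543.3, 222.3]
tcp_rot: [-1.57, -0.001, 1.171]
ft_force: [1.3, 0.4, -0.3]
opening: 0.997
```

Emit:
jog_arm(series=[{"dx":0.02,"dy":-0.04,"dz":-0.003,"rx":0,"ry":0,"rz":-1.5,"gripper":1},{"dx":0.02,"dy":-0.04,"dz":-0.003,"rx":0,"ry":0,"rz":-1.5,"gripper":1},{"dx":0.02,"dy":-0.04,"dz":-0.003,"rx":0,"ry":0,"rz":-1.5,"gripper":1},{"dx":0.02,"dy":-0.04,"dz":-0.003,"rx":0,"ry":0,"rz":-1.5,"gripper":1},{"dx":0.02,"dy":-0.04,"dz":-0.003,"rx":0,"ry":0,"rz":-1.5,"gripper":1},{"dx":0.02,"dy":-0.04,"dz":-0.003,"rx":0,"ry":0,"rz":-1.5,"gripper":1},{"dx":0.02,"dy":-0.04,"dz":-0.003,"rx":0,"ry":0,"rz":-1.5,"gripper":1},{"dx":0.02,"dy":-0.04,"dz":-0.003,"rx":0,"ry":0,"rz":-1.5,"gripper":1},{"dx":0,"dy":0,"dz":0,"rx":0,"ry":0,"rz":0,"gripper":1},{"dx":0,"dy":0,"dz":0,"rx":0,"ry":0,"rz":0,"gripper":1},{"dx":0,"dy":0,"dz":0,"rx":0,"ry":0,"rz":0,"gripper":1}])

```text
t: 1.4
eef_pos: [409.6, 221.8, 198.7]
tcp_rot: [-1.571, -0.0, 0.959]
ft_force: [-0.5, 0.1, -0.8]
opening: 0.998
```

Run:
```python
from h import *
im,st=shot('wrist','w2'); print(st['t'],st['eef_pos'],st['tcp_rot'],st['ft_force'])
print(proj('wrist',[409,222,50],st))
import pickle; pickle.dump(st,open('st_w2.pkl','wb'))
```

```text
1.4 [409.60745506 221.84367551 198.7178456 ] [-1.57067458e+00 -1.96544473e-04  9.59096921e-01] [-0.47434061  0.12002482 -0.78848465]
[319.04534682 192.36267361]
```

View pics/w2.png

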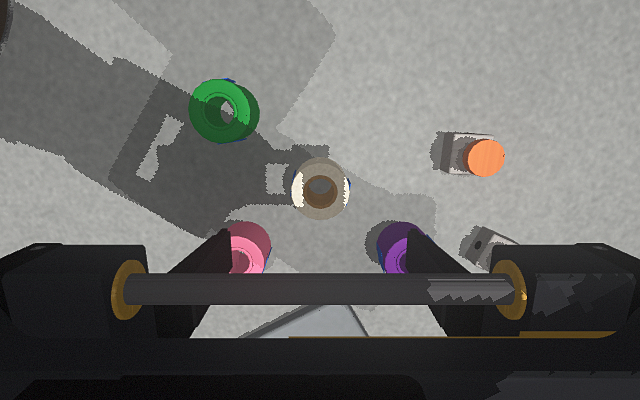

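Emit:
jog_arm(series=[{"dx":0,"dy":0,"dz":-0.04,"rx":0,"ry":0,"rz":0,"gripper":1},{"dx":0,"dy":0,"dz":-0.04,"rx":0,"ry":0,"rz":0,"gripper":1},{"dx":0,"dy":0,"dz":-0.04,"rx":0,"ry":0,"rz":0,"gripper":1},{"dx":0,"dy":0,"dz":-0.03,"rx":0,"ry":0,"rz":0,"gripper":1},{"dx":0,"dy":0,"dz":-0.02,"rx":0,"ry":0,"rz":0,"gripper":1},{"dx":0,"dy":0,"dz":-0.002,"rx":0,"ry":0,"rz":0,"gripper":1},{"dx":0,"dy":0,"dz":0,"rx":0,"ry":0,"rz":0,"gripper":0.8},{"dx":0,"dy":0,"dz":0,"rx":0,"ry":0,"rz":0,"gripper":0.5},{"dx":0,"dy":0,"dz":0,"rx":0,"ry":0,"rz":0,"gripper":0.3},{"dx":0,"dy":0,"dz":0,"rx":0,"ry":0,"rz":0,"gripper":0.3},{"dx":0,"dy":0,"dz":0,"rx":0,"ry":0,"rz":0,"gripper":0.3},{"dx":0,"dy":0,"dz":0,"rx":0,"ry":0,"rz":0,"gripper":0.3}])

```text
t: 2.65
eef_pos: [410.3, 221.2, 27.1]
tcp_rot: [-1.571, -0.001, 0.958]
ft_force: [0.1, 0.2, 6.3]
opening: 0.588
```

Emit:
jog_arm(series=[{"dx":0,"dy":0,"dz":0,"rx":0,"ry":0,"rz":0,"gripper":0},{"dx":0,"dy":0,"dz":0,"rx":0,"ry":0,"rz":0,"gripper":0},{"dx":0,"dy":0,"dz":0,"rx":0,"ry":0,"rz":0,"gripper":0},{"dx":0,"dy":0,"dz":0,"rx":0,"ry":0,"rz":0,"gripper":0}])

```text
t: 3.05
eef_pos: [410.2, 221.3, 27.1]
tcp_rot: [-1.571, -0.001, 0.958]
ft_force: [-1.3, 1.4, 6.8]
opening: 0.592
```

Emit:
jog_arm(series=[{"dx":0,"dy":0,"dz":0.01,"rx":0,"ry":0,"rz":0,"gripper":0},{"dx":0,"dy":0,"dz":0.03,"rx":0,"ry":0,"rz":0,"gripper":0},{"dx":0,"dy":0,"dz":0.04,"rx":0,"ry":0,"rz":0,"gripper":0},{"dx":0,"dy":0,"dz":0.04,"rx":0,"ry":0,"rz":0,"gripper":0},{"dx":0,"dy":0,"dz":0.02,"rx":0,"ry":0,"rz":0,"gripper":0},{"dx":0,"dy":0,"dz":0.01,"rx":0,"ry":0,"rz":0,"gripper":0},{"dx":0,"dy":0,"dz":0,"rx":0,"ry":0,"rz":0,"gripper":0},{"dx":0,"dy":0,"dz":0,"rx":0,"ry":0,"rz":0,"gripper":0}])

```text
t: 3.85
eef_pos: [409.5, 221.0, 175.9]
tcp_rot: [-1.57, 0.001, 0.958]
ft_force: [0.3, -0.3, -1.5]
opening: 0.59
```

Run:
```python
from h import *
im,st=shot('wrist','w3'); print(st['t'],st['eef_pos'],st['tcp_rot'],st['ft_force'])
top=st['eef_pos']+np.array([0,0,23]); print(proj('wrist',top,st),proj('wrist',top+[0,0,-50],st))
cv2.imwrite('pics/w3c.png',cv2.resize(im[100:300,170:470],(780,520),interpolation=cv2.INTER_CUBIC))
```

```text
3.85 [409.52860292 220.97677377 175.8610994 ] [-1.57006807e+00  9.72678972e-04  9.58297378e-01] [ 0.29229586 -0.30215834 -1.47721621]
[320.41982905 278.74991187] [319.97303447 238.76205062]
```

View pics/w3c.png

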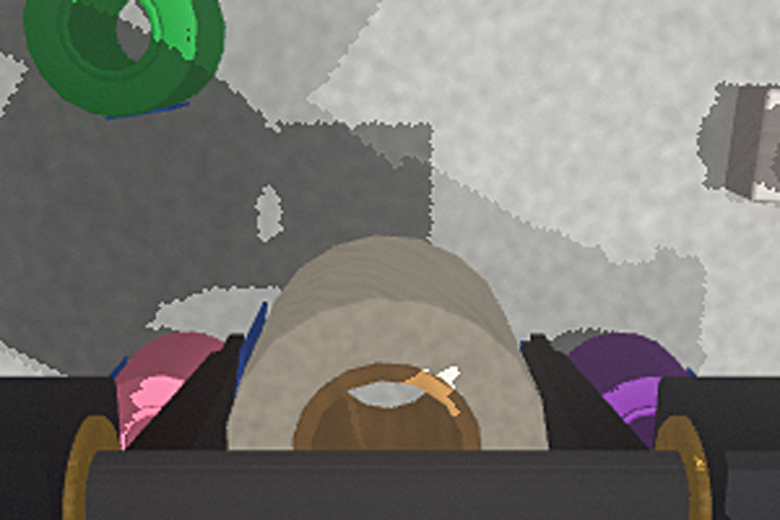

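Run:
```python
from h import *
st=env.state(); R=Rot.from_euler('xyz',st['tcp_rot']).as_matrix()
for p in [(318.8,214.6),(318.8,239.6)]:
    X=ray('wrist',p,st['eef_pos'][2]+23,st); print(R.T@(X-st['eef_pos']))
# spindle/aperture from scene & top
im,_=shot('top','top1'); cv2.imwrite('pics/top1c.png',cv2.resize(im[115:195,250:370],(780,520),interpolation=cv2.INTER_CUBIC))
im,_=shot('scene','scene1'); cv2.imwrite('pics/scene1c.png',cv2.resize(im[200:310,210:375],(780,520),interpolation=cv2.INTER_CUBIC))
```

```text
[ -0.74183309 -22.96369115  29.38960777]
[ -0.73910716 -22.97696102  18.29254795]
```

View pics/top1c.png

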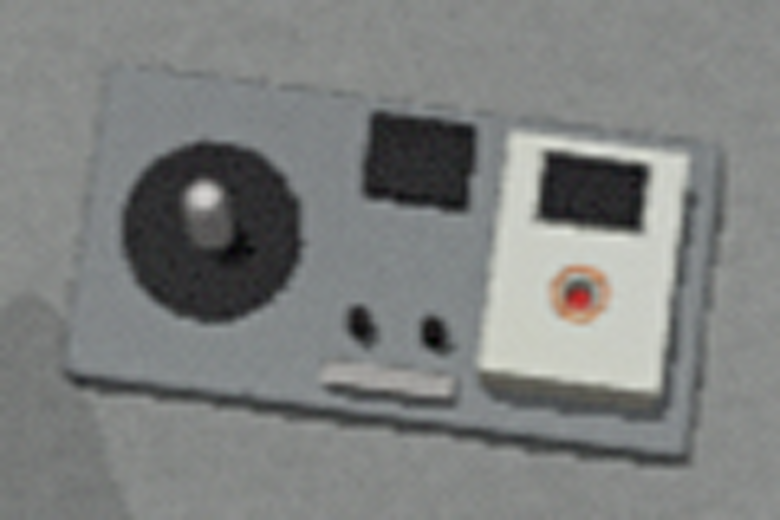

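View pics/scene1c.png

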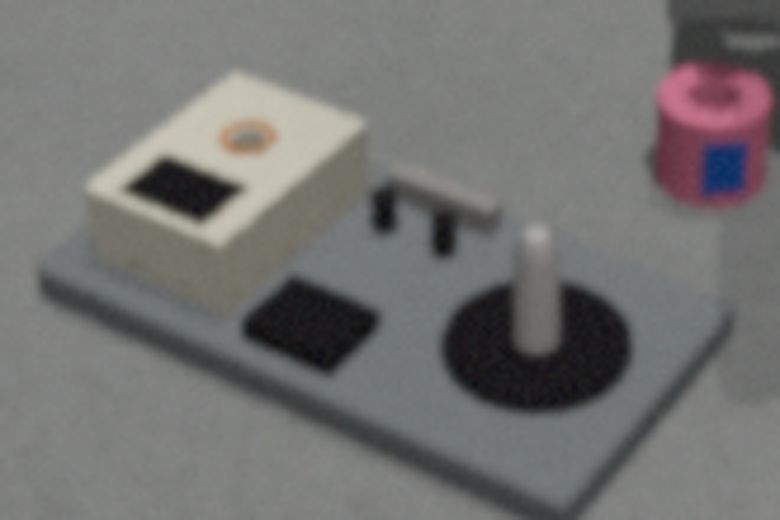

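Run:
```python
from h import *
for n,p,z in [('top',(282.6,150.5),26),('scene',(323.6,273.0),26),('top',(281.7,144.7),83),('scene',(323.6,248.5),83),('top',(339.1,160.2),60),('scene',(262.5,228.8),60)]:
    print(n,z,ray(n,p,z))
```

```text
top 26 [594.14417311 100.16327675  26.        ]
scene 26 [601.25253882 107.52799413  26.        ]
top 83 [596.76595017 100.05194864  83.        ]
scene 83 [593.36552513 103.94861488  83.        ]
top 60 [562.37356488 -66.85754546  60.        ]
scene 60 [563.39873956 -61.89034762  60.        ]
```

Emit:
jog_arm(series=[{"dx":0.031,"dy":-0.021,"dz":0,"rx":0,"ry":0,"rz":0,"gripper":0},{"dx":0.031,"dy":-0.021,"dz":0,"rx":0,"ry":0,"rz":0,"gripper":0},{"dx":0.031,"dy":-0.021,"dz":0,"rx":0,"ry":0,"rz":0,"gripper":0},{"dx":0.031,"dy":-0.021,"dz":0,"rx":0,"ry":0,"rz":0,"gripper":0},{"dx":0.031,"dy":-0.021,"dz":0,"rx":0,"ry":0,"rz":0,"gripper":0},{"dx":0.031,"dy":-0.021,"dz":0,"rx":0,"ry":0,"rz":0,"gripper":0},{"dx":0.031,"dy":-0.021,"dz":0,"rx":0,"ry":0,"rz":0,"gripper":0},{"dx":0.031,"dy":-0.021,"dz":0,"rx":0,"ry":0,"rz":0,"gripper":0},{"dx":0,"dy":0,"dz":0,"rx":0,"ry":0,"rz":0,"gripper":0},{"dx":0,"dy":0,"dz":0,"rx":0,"ry":0,"rz":0,"gripper":0},{"dx":0,"dy":0,"dz":0,"rx":0,"ry":0,"rz":0,"gripper":0}])

```text
t: 5.1
eef_pos: [657.1, 53.7, 175.8]
tcp_rot: [-1.569, 0.001, 0.959]
ft_force: [-0.2, -0.0, -1.5]
opening: 0.588
```

Run:
```python
from h import *
im,st=shot('wrist','w4'); print(st['t'],st['eef_pos'],st['tcp_rot'],st['ft_force'])
import pickle; pickle.dump(st,open('st_w4.pkl','wb'))
print(proj('wrist',[595,101,26],st),proj('wrist',[595,101,84],st))
```

```text
5.1 [657.08137829  53.65195291 175.78294568] [-1.56912402e+00  9.06473432e-04  9.58656178e-01] [-0.1937519  -0.01257313 -1.48726818]
[323.00200145 106.66197858] [324.03793882 104.09416208]
```

View pics/w4.png

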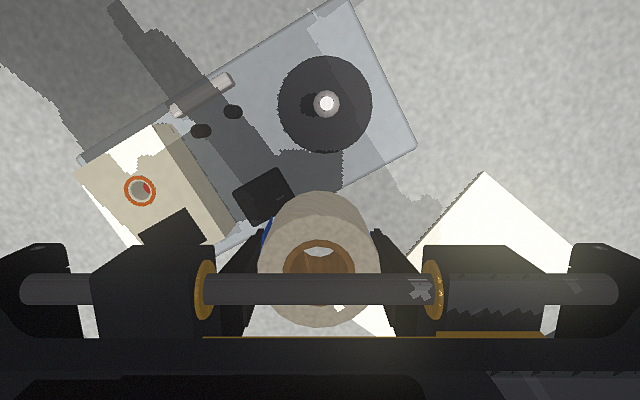

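Run:
```python
from h import *
import pickle
im=cv2.imread('pics/w4.png'); st=pickle.load(open('st_w4.pkl','rb'))
g=im.max(2)
def blobs(m,roi,amin):
    x0,y0,x1,y1=roi; cs,_=cv2.findContours(m[y0:y1,x0:x1].astype(np.uint8)*255,cv2.RETR_EXTERNAL,cv2.CHAIN_APPROX_NONE)
    for c in cs:
        if cv2.contourArea(c)>amin:
            e=cv2.fitEllipse(cv2.convexHull(c)); yield (e[0][0]+x0,e[0][1]+y0),e[1],cv2.contourArea(c)
print(g[60:150:10,324], g[103,270:380:6])
for thr in (75,90):
  for c,ax,a in blobs(g<thr,(262,40,385,165),2000): print('platter',thr,c,ax,a,ray('wrist',c,26,st))
for thr in (200,230):
  for c,ax,a in blobs(g>thr,(305,80,350,125),60): print('tip',c,ax,a,ray('wrist',c,84,st))
hsv=cv2.cvtColor(im,cv2.COLOR_BGR2HSV)
m=((hsv[...,0]<18))&(hsv[...,1]>140)
for c,ax,a in blobs(m,(115,165,170,215),100): print('apert',c,ax,a,ray('wrist',c,60,st))
cv2.imwrite('pics/w4c.png',cv2.resize(im[40:220,100:400],(790,474),interpolation=cv2.INTER_CUBIC))
```

```text
[ 73  73  69  91 239  99  66  65  61] [156 159  64  62  67  68  46  45 105 240 242 168  70  69  78  80  80 154
 188]
platter 75 (324.30494689941406, 104.38301849365234) (94.07178497314453, 97.77892303466797) 5595.5 [594.07531872 103.04418306  26.        ]
platter 90 (314.85543060302734, 119.18671417236328) (100.5158920288086, 136.17660522460938) 8209.0 [599.63110064  88.92847949  26.        ]
tip (326.40256690979004, 103.00635719299316) (13.5510892868042, 14.109383583068848) 139.0 [595.35822333 102.80804082  84.        ]
tip (326.1931667327881, 102.95539093017578) (12.779499053955078, 13.74244213104248) 124.0 [595.2436034  102.70556062  84.        ]
apert (139.38055419921875, 190.47776794433594) (28.67455291748047, 32.65980529785156) 694.5 [562.73256915 -63.82581242  60.        ]
```

View pics/w4c.png

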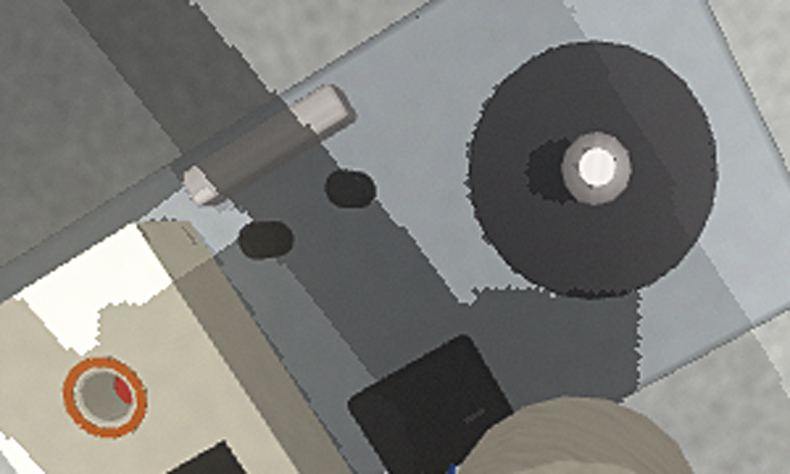

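Emit:
jog_arm(series=[{"dx":-0.02,"dy":0.016,"dz":0,"rx":0,"ry":0,"rz":0,"gripper":0},{"dx":-0.02,"dy":0.016,"dz":0,"rx":0,"ry":0,"rz":0,"gripper":0},{"dx":-0.021,"dy":0.0168,"dz":0,"rx":0,"ry":0,"rz":0,"gripper":0},{"dx":0,"dy":0,"dz":-0.02,"rx":0,"ry":0,"rz":0,"gripper":0},{"dx":0,"dy":0,"dz":-0.02,"rx":0,"ry":0,"rz":0,"gripper":0},{"dx":0,"dy":0,"dz":-0.015,"rx":0,"ry":0,"rz":0,"gripper":0},{"dx":0,"dy":0,"dz":0,"rx":0,"ry":0,"rz":0,"gripper":0},{"dx":0,"dy":0,"dz":0,"rx":0,"ry":0,"rz":0,"gripper":0}])

```text
t: 5.95
eef_pos: [596.7, 102.4, 122.1]
tcp_rot: [-1.571, -0.0, 0.959]
ft_force: [-0.4, 0.5, -0.7]
opening: 0.587
```

Run:
```python
from h import *
im,st=shot('wrist','w5'); print(st['t'],st['eef_pos'],st['tcp_rot'],st['ft_force'])
cv2.imwrite('pics/w5c.png',cv2.resize(im[180:340,220:420],(780,624)[:2],interpolation=cv2.INTER_CUBIC)[:590])
im,st=shot('scene','scene5'); cv2.imwrite('pics/scene5c.png',cv2.resize(im[160:310,210:435],(780,520),interpolation=cv2.INTER_CUBIC))
```

```text
5.95 [596.73901938 102.42770091 122.14721501] [-1.57083072e+00 -1.19539680e-04  9.59054422e-01] [-0.42370486  0.50858291 -0.71357286]
```

View pics/w5c.png

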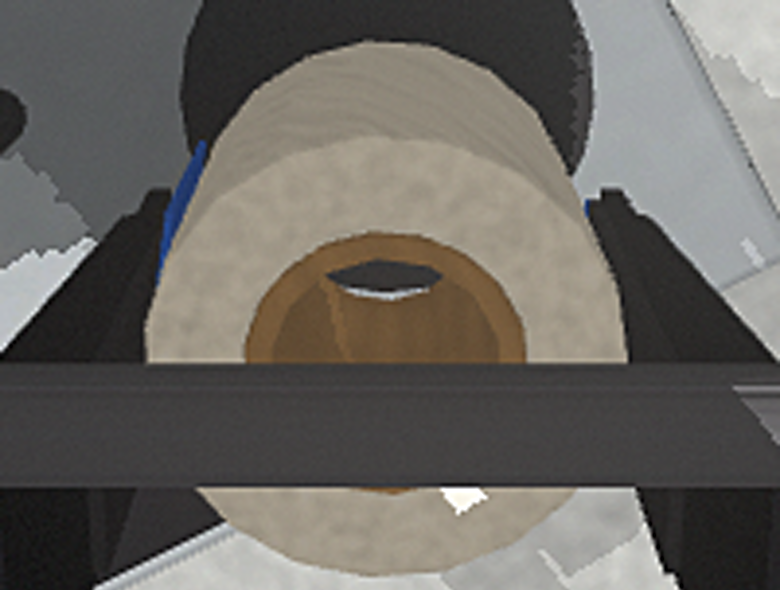

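View pics/scene5c.png

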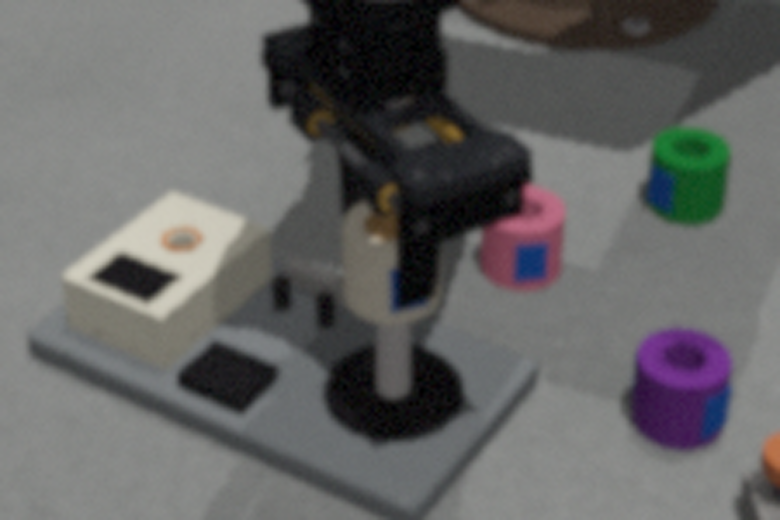

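Run:
```python
from h import *
st=env.state(); R=Rot.from_euler('xyz',st['tcp_rot']).as_matrix()
z=st['eef_pos'][2]+23
for p in [(318.8,215.1),(318.8,327.7),(257.2,265),(381,265)]:
    X=ray('wrist',p,z,st); print(R.T@(X-st['eef_pos']))
# tip visible arc upper edge at (319, 180+ (285..298)/3.9)
for y in (288,298): 
    X=ray('wrist',(319,180+y/3.9),84,st); print('arc',X)
```

```text
[ -0.74651378 -23.03275561  29.19591702]
[ -0.73318651 -22.97379152 -24.55836301]
[-27.51946372 -23.03352779   6.59468007]
[ 26.31403875 -22.98209584   6.55795369]
arc [608.78892474  93.5120709   84.        ]
arc [610.21075451  92.51481579  84.        ]
```

Run:
```python
from h import *
st=env.state(); R=Rot.from_euler('xyz',st['tcp_rot']).as_matrix()
def t(y,dz,x=318.8):
    X=ray('wrist',(x,180+y/3.9),st['eef_pos'][2]+dz,st); return (R.T@(X-st['eef_pos']))[2].round(1)
for top,bot in ((23,-27),(20,-30),(18,-32)):
    print('top out near/far',t(137,top),t(576,top),'bore near',t(260,top),t(492,top),'| bottom out near',t(40,bot),'bore far',t(288,bot),t(298,bot))
```

```text
top out near/far 29.2 -24.6 bore near 15.1 -13.5 | bottom out near 29.0 bore far -9.5 -11.1
top out near/far 28.3 -26.6 bore near 13.9 -15.3 | bottom out near 28.3 bore far -10.8 -12.4
top out near/far 27.7 -28.0 bore near 13.1 -16.6 | bottom out near 27.9 bore far -11.6 -13.3
```

Emit:
jog_arm(series=[{"dx":0,"dy":0,"dz":-0.008,"rx":0,"ry":0,"rz":0,"gripper":0},{"dx":0,"dy":0,"dz":-0.008,"rx":0,"ry":0,"rz":0,"gripper":0},{"dx":0,"dy":0,"dz":-0.008,"rx":0,"ry":0,"rz":0,"gripper":0},{"dx":0,"dy":0,"dz":-0.008,"rx":0,"ry":0,"rz":0,"gripper":0},{"dx":0,"dy":0,"dz":-0.008,"rx":0,"ry":0,"rz":0,"gripper":0},{"dx":0,"dy":0,"dz":0,"rx":0,"ry":0,"rz":0,"gripper":0},{"dx":0,"dy":0,"dz":0,"rx":0,"ry":0,"rz":0,"gripper":0}])

```text
t: 6.75
eef_pos: [596.9, 102.0, 81.4]
tcp_rot: [-1.57, 0.0, 0.958]
ft_force: [0.5, 0.2, -1.8]
opening: 0.59
```

Emit:
jog_arm(series=[{"dx":0,"dy":0,"dz":-0.007,"rx":0,"ry":0,"rz":0,"gripper":0},{"dx":0,"dy":0,"dz":-0.007,"rx":0,"ry":0,"rz":0,"gripper":0},{"dx":0,"dy":0,"dz":-0.006,"rx":0,"ry":0,"rz":0,"gripper":0},{"dx":0,"dy":0,"dz":-0.002,"rx":0,"ry":0,"rz":0,"gripper":0},{"dx":0,"dy":0,"dz":0,"rx":0,"ry":0,"rz":0,"gripper":0},{"dx":0,"dy":0,"dz":0,"rx":0,"ry":0,"rz":0,"gripper":0}])

```text
t: 7.35
eef_pos: [597.0, 102.0, 59.7]
tcp_rot: [-1.571, -0.0, 0.958]
ft_force: [-0.1, 0.5, -1.4]
opening: 0.589
```

Emit:
jog_arm(series=[{"dx":0,"dy":0,"dz":-0.002,"rx":0,"ry":0,"rz":0,"gripper":0},{"dx":0,"dy":0,"dz":0,"rx":0,"ry":0,"rz":0,"gripper":0},{"dx":0,"dy":0,"dz":0,"rx":0,"ry":0,"rz":0,"gripper":0}])

```text
t: 7.65
eef_pos: [597.0, 102.0, 57.7]
tcp_rot: [-1.571, -0.0, 0.958]
ft_force: [-0.6, -0.2, -1.3]
opening: 0.589
```

Emit:
jog_arm(series=[{"dx":0,"dy":0,"dz":-0.002,"rx":0,"ry":0,"rz":0,"gripper":0},{"dx":0,"dy":0,"dz":-0.002,"rx":0,"ry":0,"rz":0,"gripper":0},{"dx":0,"dy":0,"dz":0,"rx":0,"ry":0,"rz":0,"gripper":0},{"dx":0,"dy":0,"dz":0,"rx":0,"ry":0,"rz":0,"gripper":0}])

```text
t: 8.05
eef_pos: [596.9, 102.0, 53.6]
tcp_rot: [-1.571, 0.0, 0.958]
ft_force: [-0.4, -0.5, -1.3]
opening: 0.587
```

Emit:
jog_arm(series=[{"dx":0,"dy":0,"dz":-0.001,"rx":0,"ry":0,"rz":0,"gripper":0},{"dx":0,"dy":0,"dz":0,"rx":0,"ry":0,"rz":0,"gripper":0},{"dx":0,"dy":0,"dz":0,"rx":0,"ry":0,"rz":0,"gripper":0}])

```text
t: 8.35
eef_pos: [597.0, 102.0, 53.1]
tcp_rot: [-1.571, -0.0, 0.958]
ft_force: [-1.7, -0.8, 6.1]
opening: 0.59
```

Emit:
jog_arm(series=[{"dx":0,"dy":0,"dz":0,"rx":0,"ry":0,"rz":0,"gripper":0.65},{"dx":0,"dy":0,"dz":0,"rx":0,"ry":0,"rz":0,"gripper":0.8},{"dx":0,"dy":0,"dz":0,"rx":0,"ry":0,"rz":0,"gripper":0.9},{"dx":0,"dy":0,"dz":0,"rx":0,"ry":0,"rz":0,"gripper":0.9},{"dx":0,"dy":0,"dz":0,"rx":0,"ry":0,"rz":0,"gripper":0.9}])

```text
t: 8.85
eef_pos: [596.9, 102.0, 52.5]
tcp_rot: [-1.571, -0.0, 0.958]
ft_force: [0.3, 0.2, 0.8]
opening: 0.888
```

Run:
```python
from h import *
im,st=shot('wrist','w6'); print(st['t'],st['eef_pos'],st['opening'],st['ft_force'])
```

```text
8.85 [596.94695871 101.96192134  52.54787727] 0.8882167970524071 [0.25806545 0.22618485 0.81323601]
```

View pics/w6.png

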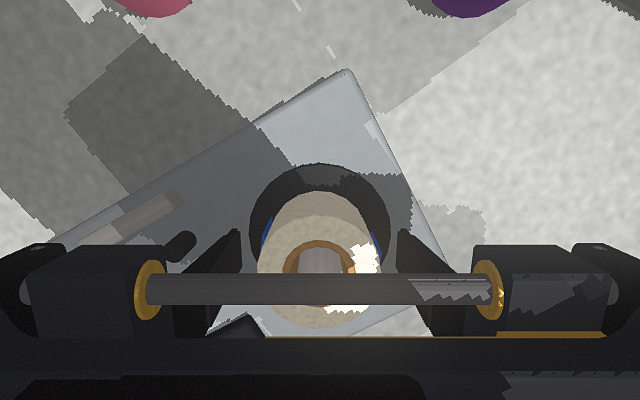

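Emit:
jog_arm(series=[{"dx":0,"dy":0,"dz":0.01,"rx":0,"ry":0,"rz":0,"gripper":0.9},{"dx":0,"dy":0,"dz":0.04,"rx":0,"ry":0,"rz":0,"gripper":0.9},{"dx":0,"dy":0,"dz":0.045,"rx":0,"ry":0,"rz":0,"gripper":0.9},{"dx":0,"dy":0,"dz":0.045,"rx":0,"ry":0,"rz":0,"gripper":0.9},{"dx":0,"dy":0,"dz":0.04,"rx":0,"ry":0,"rz":0,"gripper":0.9},{"dx":0,"dy":-0.04,"dz":0,"rx":0,"ry":0,"rz":0,"gripper":0.9},{"dx":-0.016,"dy":-0.045,"dz":0,"rx":0,"ry":0,"rz":0,"gripper":0.9},{"dx":0,"dy":0,"dz":0,"rx":0,"ry":0,"rz":0,"gripper":0.9},{"dx":0,"dy":0,"dz":0,"rx":0,"ry":0,"rz":0,"gripper":0.9},{"dx":0,"dy":0,"dz":0,"rx":0,"ry":0,"rz":0,"gripper":0.9}])

```text
t: 9.9
eef_pos: [581.1, 17.6, 233.1]
tcp_rot: [-1.571, -0.001, 0.959]
ft_force: [0.2, -0.9, -0.1]
opening: 0.898
```

Run:
```python
from h import *
im,st=shot('wrist','w7'); print(st['t'],st['eef_pos'],st['tcp_rot'],st['ft_force'])
im,_=shot('top','top7'); cv2.imwrite('pics/top7c.png',cv2.resize(im[115:195,250:370],(780,520),interpolation=cv2.INTER_CUBIC))
```

```text
9.9 [581.13277251  17.56501161 233.07348477] [-1.57111891e+00 -5.12771475e-04  9.58588732e-01] [ 0.22539853 -0.86933059 -0.09037604]
```

View pics/w7.png

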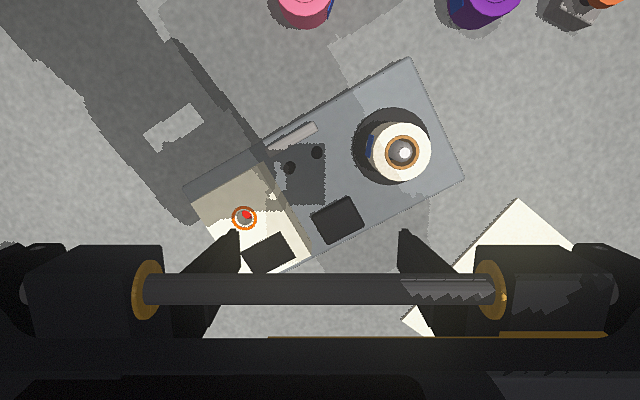

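View pics/top7c.png

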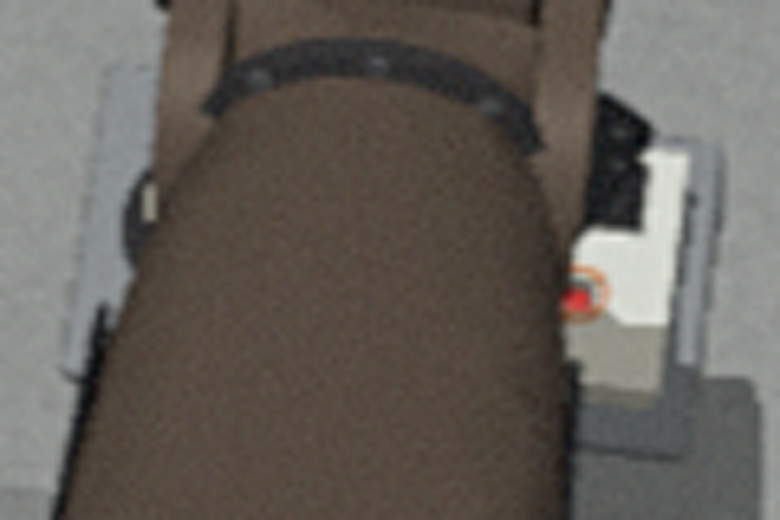

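Run:
```python
from h import *
im=cv2.imread('pics/w7.png'); st=env.state()
hsv=cv2.cvtColor(im,cv2.COLOR_BGR2HSV)
m=(((hsv[...,0]<18)|(hsv[...,0]>172))&(hsv[...,1]>140)).astype(np.uint8)
sub=m[195:240,222:268]
cs,_=cv2.findContours(sub,cv2.RETR_EXTERNAL,cv2.CHAIN_APPROX_NONE)
c=max(cs,key=cv2.contourArea); e=cv2.fitEllipse(cv2.convexHull(c)); p=(e[0][0]+222,e[0][1]+195); print(e,p,ray('wrist',p,60,st))
```

```text
((21.77997589111328, 22.772706985473633), (23.81220817565918, 25.419231414794922), 111.95887756347656) (243.77997589111328, 217.77270698547363) [562.4281411  -63.75925502  60.        ]
```

Emit:
jog_arm(series=[{"dx":-0.012,"dy":-0.045,"dz":0,"rx":0,"ry":0,"rz":0,"gripper":0.9},{"dx":-0.014,"dy":-0.047,"dz":0,"rx":0,"ry":0,"rz":0,"gripper":0.9},{"dx":-0.014,"dy":-0.047,"dz":0,"rx":0,"ry":0,"rz":0,"gripper":0.9},{"dx":-0.014,"dy":-0.047,"dz":0,"rx":0,"ry":0,"rz":0,"gripper":0.9},{"dx":-0.014,"dy":-0.047,"dz":0,"rx":0,"ry":0,"rz":0,"gripper":0.9},{"dx":-0.014,"dy":-0.047,"dz":0,"rx":0,"ry":0,"rz":0,"gripper":0.9},{"dx":-0.013,"dy":-0.047,"dz":0,"rx":0,"ry":0,"rz":0,"gripper":0.8},{"dx":-0.013,"dy":-0.047,"dz":0,"rx":0,"ry":0,"rz":0,"gripper":0.7},{"dx":0,"dy":0,"dz":0,"rx":0,"ry":0,"rz":0,"gripper":0.7},{"dx":0,"dy":0,"dz":0,"rx":0,"ry":0,"rz":0,"gripper":0.7},{"dx":0,"dy":0,"dz":0,"rx":0,"ry":0,"rz":0,"gripper":0.7}])

```text
t: 11.1
eef_pos: [473.5, -355.7, 232.5]
tcp_rot: [-1.57, -0.0, 0.96]
ft_force: [0.4, -0.9, -0.2]
opening: 0.704
```

Run:
```python
from h import *
im,st=shot('wrist','w8'); print(st['t'],st['eef_pos'],st['tcp_rot'],st['ft_force'])
import pickle; pickle.dump(st,open('st_w8.pkl','wb'))
```

```text
11.1 [ 473.52323601 -355.74537619  232.49756576] [-1.57021896e+00 -3.59527500e-04  9.59746106e-01] [ 0.35872411 -0.93842755 -0.23597443]
```

View pics/w8.png

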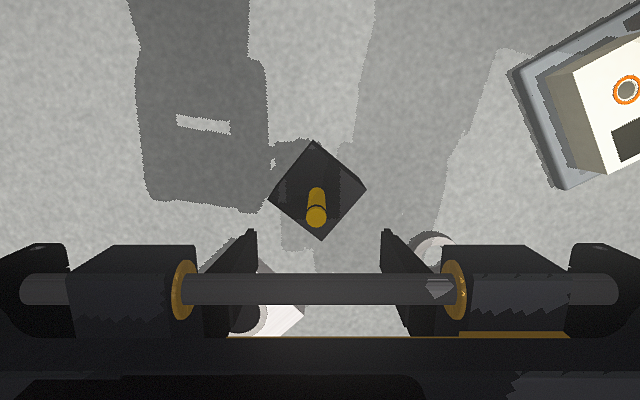

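Run:
```python
from h import *
import pickle
st=pickle.load(open('st_w8.pkl','rb'));im=cv2.imread('pics/w8.png')
cv2.imwrite('pics/w8c.png',cv2.resize(im[170:250,260:380],(780,520),interpolation=cv2.INTER_CUBIC))
hsv=cv2.cvtColor(im,cv2.COLOR_BGR2HSV); m=(hsv[...,1]>120)&(hsv[...,0]>15)&(hsv[...,0]<35)
ys,xs=np.nonzero(m[170:250,260:380]); print(xs.min()+260,xs.max()+260,ys.min()+170,ys.max()+170)
R=Rot.from_euler('xyz',st['tcp_rot']).as_matrix()
for p,z in [((316,217),150),((317,193),72)]:
    X=ray('wrist',p,z,st); print(X,R.T@(X-st['eef_pos']))
```

```text
306 326 187 227
[ 474.83730883 -359.89201334  150.        ] [-2.67202594 82.49460169 -3.50295771]
[ 474.41962657 -359.00392365   72.        ] [ -2.21231885 160.49525071  -2.69636956]
```

View pics/w8c.png

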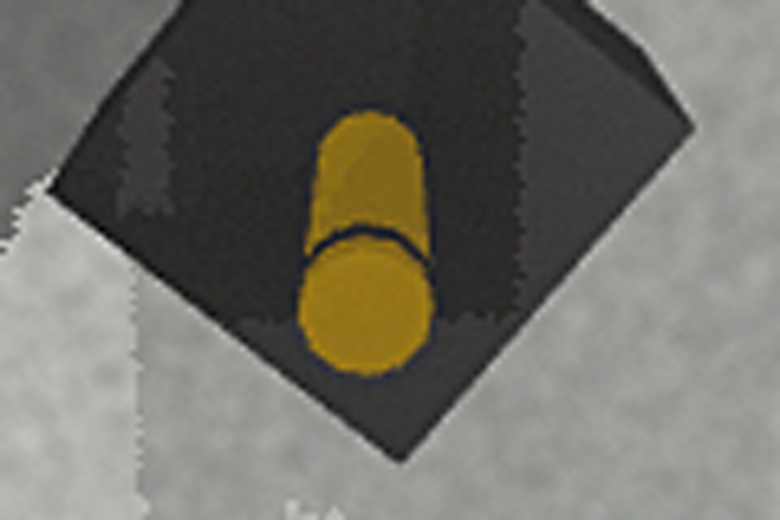

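Emit:
jog_arm(series=[{"dx":0.0015,"dy":-0.0035,"dz":-0.02,"rx":0,"ry":0,"rz":0,"gripper":0.6},{"dx":0,"dy":0,"dz":-0.03,"rx":0,"ry":0,"rz":0,"gripper":0.6},{"dx":0,"dy":0,"dz":-0.035,"rx":0,"ry":0,"rz":0,"gripper":0.6},{"dx":0,"dy":0,"dz":-0.03,"rx":0,"ry":0,"rz":0,"gripper":0.6},{"dx":0,"dy":0,"dz":-0.01,"rx":0,"ry":0,"rz":0,"gripper":0.6},{"dx":0,"dy":0,"dz":0,"rx":0,"ry":0,"rz":0,"gripper":0.5},{"dx":0,"dy":0,"dz":0,"rx":0,"ry":0,"rz":0,"gripper":0.35},{"dx":0,"dy":0,"dz":0,"rx":0,"ry":0,"rz":0,"gripper":0.3},{"dx":0,"dy":0,"dz":0,"rx":0,"ry":0,"rz":0,"gripper":0.3}])

```text
t: 12.05
eef_pos: [474.8, -360.8, 108.9]
tcp_rot: [-1.573, 0.0, 0.958]
ft_force: [-0.1, 0.3, -0.8]
opening: 0.331
```

Run:
```python
from h import *
im,st=shot('wrist','w9'); print(st['t'],st['eef_pos'],st['tcp_rot'],st['ft_force'])
cv2.imwrite('pics/w9c.png',cv2.resize(im[160:360,200:440],(780,650),interpolation=cv2.INTER_CUBIC)[:600])
```

```text
12.05 [ 474.82416715 -360.77311989  108.94530851] [-1.57277813e+00  1.79766135e-04  9.58411585e-01] [-0.08779735  0.25187127 -0.76503173]
```

View pics/w9c.png

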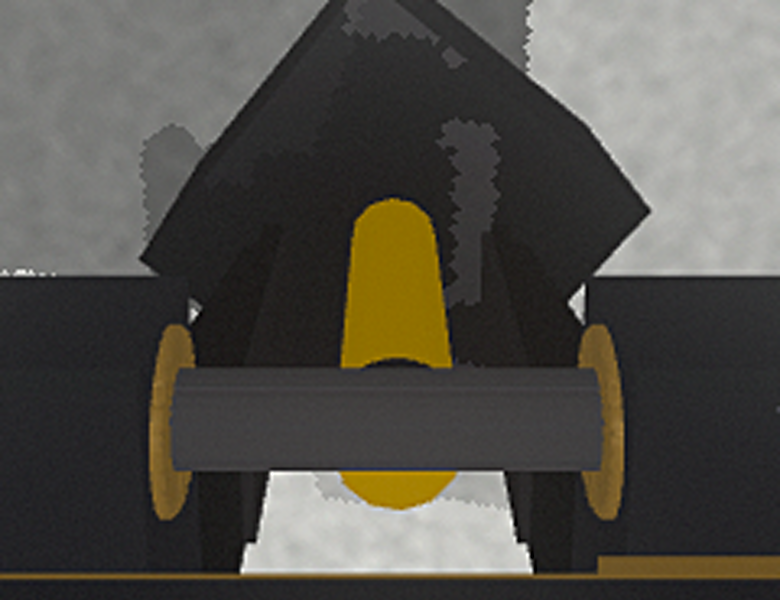

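Emit:
jog_arm(series=[{"dx":0,"dy":0,"dz":0,"rx":0,"ry":0,"rz":0,"gripper":0.2},{"dx":0,"dy":0,"dz":0,"rx":0,"ry":0,"rz":0,"gripper":0.1},{"dx":0,"dy":0,"dz":0,"rx":0,"ry":0,"rz":0,"gripper":0},{"dx":0,"dy":0,"dz":0,"rx":0,"ry":0,"rz":0,"gripper":0},{"dx":0,"dy":0,"dz":0,"rx":0,"ry":0,"rz":0,"gripper":0},{"dx":0,"dy":0,"dz":0,"rx":0,"ry":0,"rz":0,"gripper":0}])

```text
t: 12.7
eef_pos: [474.5, -360.6, 107.9]
tcp_rot: [-1.571, 0.0, 0.958]
ft_force: [0.2, 0.4, 5.5]
opening: 0.162
```

Run:
```python
from h import *
im,st=shot('wrist','w10'); print(st['t'],st['eef_pos'],st['tcp_rot'],st['ft_force'],st['moment'],st['opening'])
cv2.imwrite('pics/w10c.png',cv2.resize(im[160:360,200:440],(780,650),interpolation=cv2.INTER_CUBIC)[:600])
R=Rot.from_euler('xyz',st['tcp_rot']).as_matrix()
X=ray('wrist',(320,316.3),150,st);print(R.T@(X-st['eef_pos']))
```

```text
12.7 [ 474.48151427 -360.63631696  107.88580277] [-1.57113039e+00  2.29961525e-05  9.58367660e-01] [0.16084797 0.41689896 5.49438705] [-0.05252593  0.27346134  0.0255351 ] 0.16221795536783606
[ -0.29793303 -42.11212664  -6.18475754]
```

View pics/w10c.png

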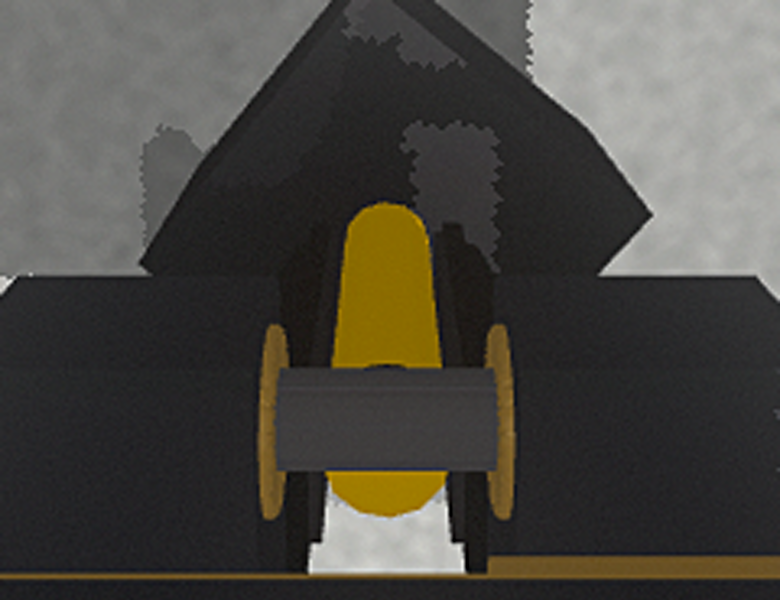

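Emit:
jog_arm(series=[{"dx":0,"dy":0,"dz":0.01,"rx":0,"ry":0,"rz":0,"gripper":0},{"dx":0,"dy":0,"dz":0.02,"rx":0,"ry":0,"rz":0,"gripper":0},{"dx":0,"dy":0,"dz":0.03,"rx":0,"ry":0,"rz":0,"gripper":0},{"dx":0,"dy":0,"dz":0.03,"rx":0,"ry":0,"rz":0,"gripper":0},{"dx":0,"dy":0,"dz":0.02,"rx":0,"ry":0,"rz":0,"gripper":0},{"dx":0,"dy":0,"dz":0.01,"rx":0,"ry":0,"rz":0,"gripper":0},{"dx":0,"dy":0,"dz":0,"rx":0,"ry":0,"rz":0,"gripper":0},{"dx":0,"dy":0,"dz":0,"rx":0,"ry":0,"rz":0,"gripper":0}])

```text
t: 13.55
eef_pos: [474.2, -360.3, 226.8]
tcp_rot: [-1.57, -0.0, 0.958]
ft_force: [0.7, 0.3, -1.1]
opening: 0.16
```

Run:
```python
from h import *
im,st=shot('wrist','w11'); print(st['t'],st['eef_pos'],st['tcp_rot'],st['ft_force'],st['moment'],st['opening'])
cv2.imwrite('pics/w11c.png',cv2.resize(im[140:340,200:440],(780,650),interpolation=cv2.INTER_CUBIC)[:600])
im,st=shot('scene','scene11'); cv2.imwrite('pics/scene11c.png',cv2.resize(im[100:250,120:345],(780,520),interpolation=cv2.INTER_CUBIC))
print(proj('wrist',st['eef_pos']-[0,0,98],st),proj('scene',st['eef_pos']-[0,0,98]))
```

```text
13.55 [ 474.16364742 -360.25957945  226.81080814] [-1.56960213e+00 -2.94832503e-04  9.58322205e-01] [ 0.73994463  0.30944517 -1.10599263] [-0.02262001  0.03038914  0.01405051] 0.16049980005396094
[319.45491758 207.28350196] [179.78186118 158.19534088]
```

View pics/w11c.png

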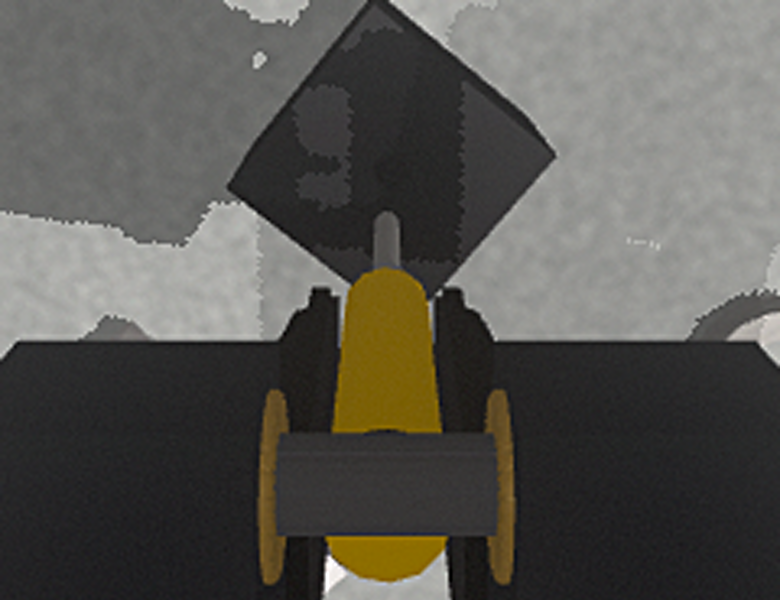

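View pics/scene11c.png

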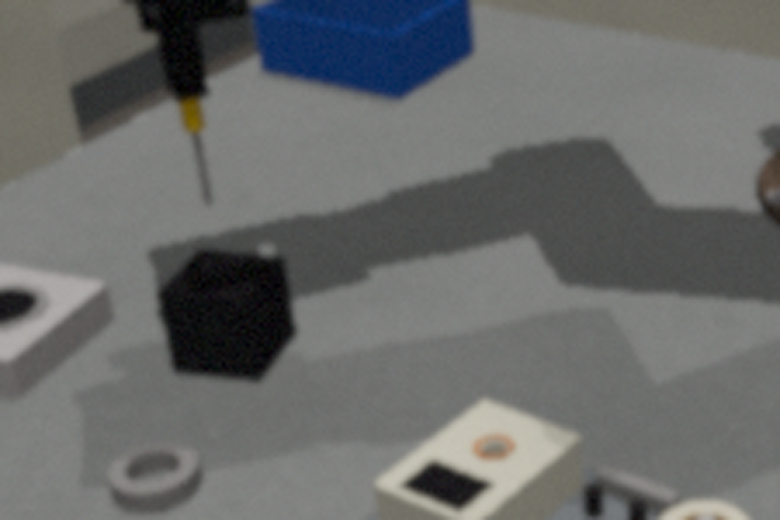

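Run:
```python
from h import *
st=env.state(); R=Rot.from_euler('xyz',st['tcp_rot']).as_matrix(); z=st['eef_pos'][2]
print(st['eef_pos'],st['tcp_rot'])
for p,dz in [((319.4,205.2),-98),((319.0,222.0),-38)]:
    X=ray('wrist',p,z+dz,st); r=R.T@(X-st['eef_pos']); print(p,r, X-st['eef_pos'])
print(ray('scene',(179.8,158.8),z-98))
```

```text
[ 474.12822399 -360.24726805  226.42531219] [-1.56878302e+00 -3.93263926e-04  9.58359841e-01]
(319.4, 205.2) [-8.29004280e-02  9.80032365e+01  1.52134855e+00] [ -1.43179077   0.95169312 -98.        ]
(319.0, 222.0) [-0.52556391 38.01343347  6.73529597] [ -5.86730254   3.49804441 -38.        ]
[ 476.64656537 -357.97835204  128.42531219]
```

Emit:
jog_arm(series=[{"dx":0.0125,"dy":0.0425,"dz":0,"rx":0,"ry":0,"rz":0,"gripper":0},{"dx":0.0125,"dy":0.0425,"dz":0,"rx":0,"ry":0,"rz":0,"gripper":0},{"dx":0.0125,"dy":0.0425,"dz":0,"rx":0,"ry":0,"rz":0,"gripper":0},{"dx":0.0125,"dy":0.0425,"dz":0,"rx":0,"ry":0,"rz":0,"gripper":0},{"dx":0.0125,"dy":0.0425,"dz":0,"rx":0,"ry":0,"rz":0,"gripper":0},{"dx":0.0125,"dy":0.0425,"dz":0,"rx":0,"ry":0,"rz":0,"gripper":0},{"dx":0.0125,"dy":0.042,"dz":0,"rx":0,"ry":0,"rz":0,"gripper":0},{"dx":0,"dy":0,"dz":-0.02,"rx":0,"ry":0,"rz":0,"gripper":0},{"dx":0,"dy":0,"dz":-0.02,"rx":0,"ry":0,"rz":0,"gripper":0},{"dx":0,"dy":0,"dz":-0.01,"rx":0,"ry":0,"rz":0,"gripper":0},{"dx":0,"dy":0,"dz":0,"rx":0,"ry":0,"rz":0,"gripper":0},{"dx":0,"dy":0,"dz":0,"rx":0,"ry":0,"rz":0,"gripper":0}])

```text
t: 14.85
eef_pos: [562.1, -63.9, 177.8]
tcp_rot: [-1.571, -0.0, 0.958]
ft_force: [0.6, -0.4, -0.7]
opening: 0.162
```

Run:
```python
from h import *
im,st=shot('wrist','w12'); print(st['t'],st['eef_pos'],st['tcp_rot'],st['ft_force'],st['moment'],st['opening'])
cv2.imwrite('pics/w12c.png',cv2.resize(im[140:290,220:420],(780,585),interpolation=cv2.INTER_CUBIC))
im,st=shot('scene','scene12'); cv2.imwrite('pics/scene12c.png',cv2.resize(im[130:290,190:400],(780,594),interpolation=cv2.INTER_CUBIC))
```

```text
14.85 [562.09347104 -63.85744249 177.79577435] [-1.57059423e+00 -1.84345603e-05  9.57859478e-01] [ 0.62377508 -0.44558723 -0.66913935] [ 0.01414083  0.01428208 -0.03883246] 0.16194025839474002
```

View pics/w12c.png

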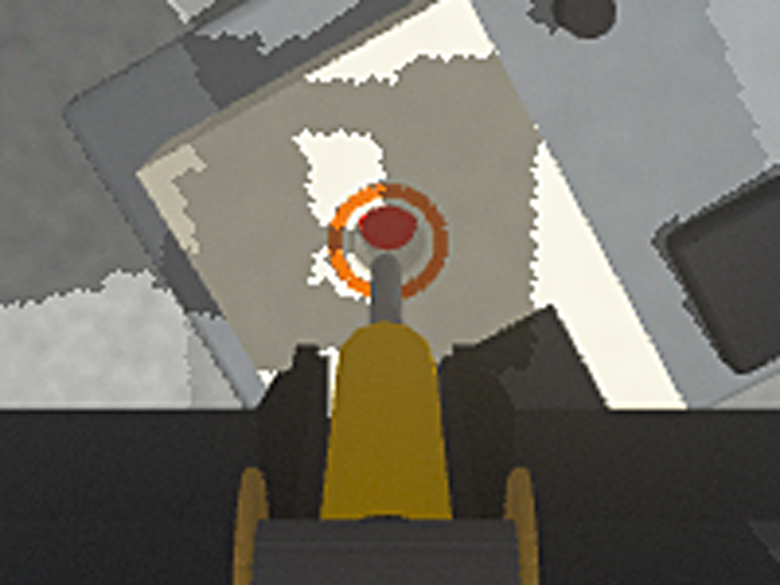

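View pics/scene12c.png

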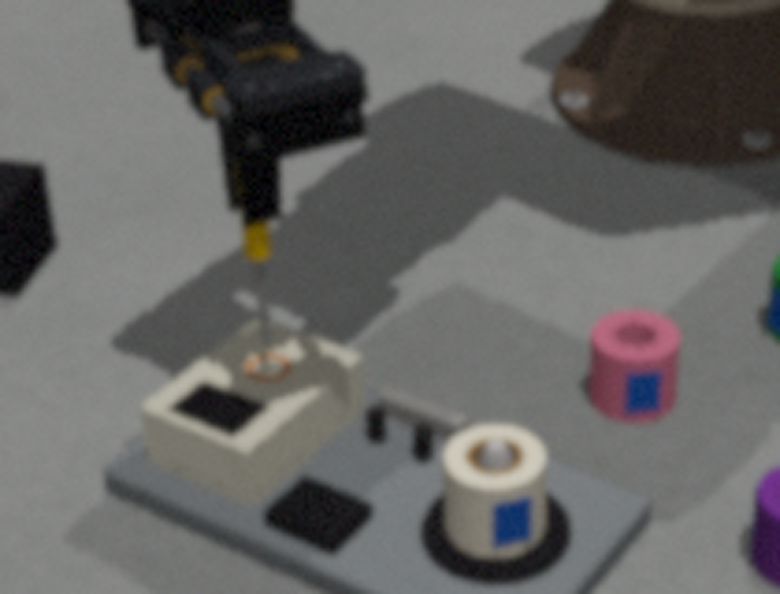

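Run:
```python
from h import *
st=env.state(); R=Rot.from_euler('xyz',st['tcp_rot']).as_matrix(); e=st['eef_pos']; print(e)
A=ray('wrist',(319.5,202.3),60,st); E=ray('wrist',(318.7,205.4),e[2]-98,st)
print(A,E,R.T@(A-e),R.T@(E-e))
```

```text
[562.25343013 -63.90609896 178.37906277]
[563.49175698 -64.61762493  60.        ] [560.88090856 -63.65601839  80.37906277] [ 7.00244159e-02  1.18380479e+02 -1.30365159e+00] [-0.63507721 97.998371    1.36466626]
```

Emit:
jog_arm(series=[{"dx":0,"dy":0,"dz":-0.01,"rx":0,"ry":0,"rz":0,"gripper":0},{"dx":0,"dy":0,"dz":-0.01,"rx":0,"ry":0,"rz":0,"gripper":0},{"dx":0,"dy":0,"dz":-0.008,"rx":0,"ry":0,"rz":0,"gripper":0},{"dx":0,"dy":0,"dz":-0.005,"rx":0,"ry":0,"rz":0,"gripper":0},{"dx":0,"dy":0,"dz":0,"rx":0,"ry":0,"rz":0,"gripper":0},{"dx":0,"dy":0,"dz":0,"rx":0,"ry":0,"rz":0,"gripper":0},{"dx":0,"dy":0,"dz":0,"rx":0,"ry":0,"rz":0,"gripper":0}])

```text
t: 15.65
eef_pos: [562.1, -63.5, 144.9]
tcp_rot: [-1.571, -0.0, 0.958]
ft_force: [1.2, 0.9, -0.5]
opening: 0.166
```

Emit:
jog_arm(series=[{"dx":0,"dy":0,"dz":-0.003,"rx":0,"ry":0,"rz":0,"gripper":0},{"dx":0,"dy":0,"dz":-0.003,"rx":0,"ry":0,"rz":0,"gripper":0},{"dx":0,"dy":0,"dz":0,"rx":0,"ry":0,"rz":0,"gripper":0},{"dx":0,"dy":0,"dz":0,"rx":0,"ry":0,"rz":0,"gripper":0},{"dx":0,"dy":0,"dz":0,"rx":0,"ry":0,"rz":0,"gripper":0}])

```text
t: 16.15
eef_pos: [562.1, -63.6, 138.8]
tcp_rot: [-1.571, -0.0, 0.958]
ft_force: [1.1, 0.3, 2.5]
opening: 0.168
```

Emit:
jog_arm(series=[{"dx":0,"dy":0,"dz":-0.002,"rx":0,"ry":0,"rz":0,"gripper":0},{"dx":0,"dy":0,"dz":-0.002,"rx":0,"ry":0,"rz":0,"gripper":0},{"dx":0,"dy":0,"dz":0,"rx":0,"ry":0,"rz":0,"gripper":0},{"dx":0,"dy":0,"dz":0,"rx":0,"ry":0,"rz":0,"gripper":0},{"dx":0,"dy":0,"dz":0,"rx":0,"ry":0,"rz":0,"gripper":0}])

```text
t: 16.65
eef_pos: [562.1, -63.6, 134.8]
tcp_rot: [-1.571, -0.0, 0.958]
ft_force: [0.6, 0.5, 4.7]
opening: 0.163
```

Emit:
jog_arm(series=[{"dx":0,"dy":0,"dz":-0.001,"rx":0,"ry":0,"rz":0,"gripper":0},{"dx":0,"dy":0,"dz":0,"rx":0,"ry":0,"rz":0,"gripper":0},{"dx":0,"dy":0,"dz":0,"rx":0,"ry":0,"rz":0,"gripper":0},{"dx":0,"dy":0,"dz":0,"rx":0,"ry":0,"rz":0,"gripper":0}])

```text
t: 17.05
eef_pos: [562.0, -63.5, 133.7]
tcp_rot: [-1.571, -0.0, 0.958]
ft_force: [0.5, 0.1, 5.2]
opening: 0.165
```

Emit:
jog_arm(series=[{"dx":0,"dy":0,"dz":-0.001,"rx":0,"ry":0,"rz":0,"gripper":0},{"dx":0,"dy":0,"dz":0,"rx":0,"ry":0,"rz":0,"gripper":0},{"dx":0,"dy":0,"dz":0,"rx":0,"ry":0,"rz":0,"gripper":0},{"dx":0,"dy":0,"dz":0,"rx":0,"ry":0,"rz":0,"gripper":0},{"dx":0,"dy":0,"dz":0,"rx":0,"ry":0,"rz":0,"gripper":0}])

```text
t: 17.55
eef_pos: [562.2, -63.6, 133.5]
tcp_rot: [-1.572, -0.0, 0.958]
ft_force: [-0.5, 0.6, 13.2]
opening: 0.164
```

Run:
```python
from h import *
im,st=shot('wrist','w13'); print(st['t'],st['eef_pos'],st['tcp_rot'],st['ft_force'],st['moment'],st['opening'])
cv2.imwrite('pics/w13c.png',cv2.resize(im[100:300,200:460],(780,600),interpolation=cv2.INTER_CUBIC))
im,st=shot('scene','scene13'); cv2.imwrite('pics/scene13c.png',cv2.resize(im[150:330,140:480],(800,424),interpolation=cv2.INTER_CUBIC))
print(env.state()['ft_force'])
```

```text
17.55 [562.22613477 -63.58271999 133.45248695] [-1.57186850e+00 -4.78491792e-04  9.58440270e-01] [-0.46626942  0.58573901 13.24527821] [0.09469804 0.31527895 0.02641206] 0.16400740352855478
[-0.83593394  0.50978529 11.49297062]
```

View pics/w13c.png

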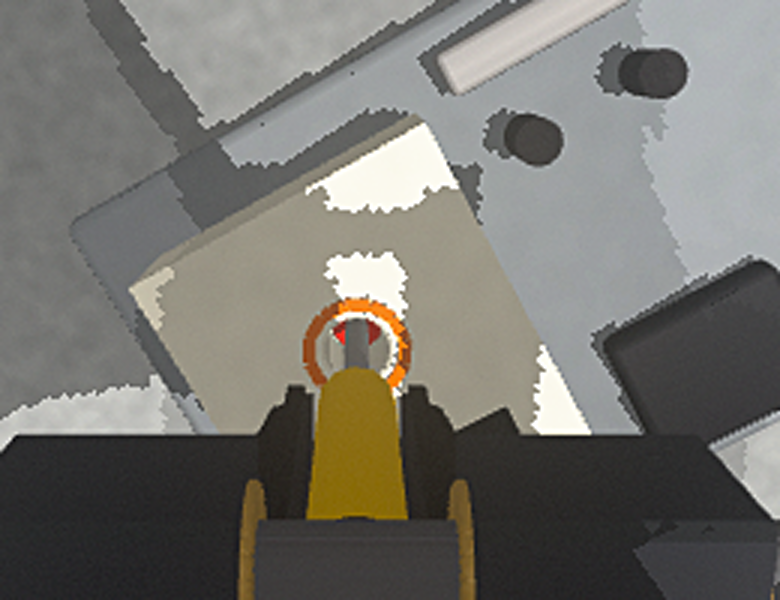

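View pics/scene13c.png

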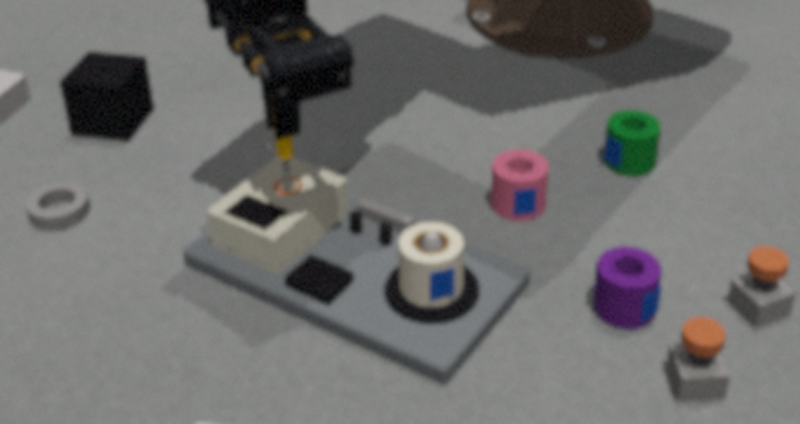

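Run:
```python
from h import *
s=env.state();print(s['t'],s['eef_pos'],s['ft_force'],s['opening'])
print(env.job_done())
```

```text
17.65 [562.23429772 -63.55803201 133.46517456] [-0.83593394  0.50978529 11.49297062] 0.16567923006668073
the job is handed in; nothing more can be done
None
```

I finished the task and handed it in at 17.65 s, with the arm still gripping the stylus and holding the reset button down. The hand-in gave no verdict, so what follows rests on my own checks.

- **Roll:** I lowered the white roll over the spindle until the force rose at platter height (tool centre at 53 mm), then let go. Later wrist and scene pictures show it upright on the platter with the spindle in its core.
- **Stylus and button:** The last wrist picture shows the steel end inside the round hole. Force rose steadily from about 2.5 N, then jumped to about 12 N over the final millimetre with almost no further travel. The tool height puts the stylus end about 24 mm below the mouth, so the button is at its stop. The grip opening stayed at about 15.5 mm.
- **Bystanders:** In the last scene picture the electrodes are upright, and they and the ring gauge look unmoved. I judged this by eye and did not measure it.
- **Checks that disagreed or failed:**
    - My early estimates of the hole's y position differed by up to 5 mm between the top and scene cameras, so I used the wrist camera, which repeated to within about 1 mm.
    - The wrist camera measured the roll's diameter about 4% small.
    - The first move call was refused because every row needs all its fields; nothing moved.

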